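Scoop out of the sliding-lid box, onto the kitchen scale

TASK

Slide the lid of the wooden box along its grooves until it comes right off, and lay it flat on the table, handle bar up. Then lift the scoop out of the box and stand it, bowl upright, on the kitchen scale at the left end of the table, with the whole bowl on the scale's top. Set both down rather than dropping them, and leave the scale and the other things where they are.

Things in the scene. Friction and masses are not known exactly. Their poses are not given: they have to be found in the camera images.
- scoop_box: Dark wooden box fixed to the table, level, 138 (its x) x 200 (y) x 67 mm high; origin at the centre of its underside. Cavity 110 (x) x 176 (y) mm, floor 8 mm above the table. The long sides have grooves, 11 mm high slots with their floor 50 mm above the table, under 6 mm lips that hold the lid down. The -y end is closed; the lid comes out only towards the box's +y.
- box_mouth (a point): Middle of the top edge of the box's low end wall, over which the lid slides out: at the box's y = +100 mm, 50 mm above the table; axes as the box's. The lid is clear of the grooves once its centre is 93 mm beyond this point along +y (193 mm from the box's centre).
- lid_bar (a point): Centre of the handle bar of the loose lid (0.11-0.22 kg, no latch): a wooden plate 120 (x) x 186 (y) x 8 mm with a bar 70 (x) x 16 (y) x 28 mm high upright in the middle of its top; this point is 22 mm over the plate's underside. In the box it lies on the groove floor, axes as the box's, with 2 mm side and 3 mm vertical play, its centre 6 to 30 mm from the box's towards +y.
- scoop_handle (a point): Point on the handle of the loose black scoop (61 x 147 x 31 mm, 65-115 g, its weight mostly in the bowl) lying in the box, 28 mm over the scoop's underside. The level handle is 16 mm (its x) wide, 6 mm (z) thick, centred on this point's height, and runs from the bowl's wall, 32 mm towards the scoop's +y, to its free end, 54 mm towards -y. In the box the scoop's +y (bowl end) points nearly along the box's +y.
- scoop_bowl (a point): Centre of the underside of the scoop's round bowl (61 mm across, 30 mm high, open to its +z), 63 mm along the scoop's +y from the handle point and 28 mm below it. Same axes as the handle point.
- scale_top (a point): Centre of the top of the flat loose black kitchen scale on the left (+y) of the box (not the like one far off to the right), 205 (its x) x 145 (its y) mm and 17 mm high; this point is 17 mm above the table.
- rice_bowl: Bystander: round beige bowl, 93 mm across, 64 mm high; origin at its underside.
- tape_roll: Bystander: roll of brown tape lying flat, 92 mm across, 48 mm high; origin at its underside.
- order_pad: Bystander: purple order pad, 140 x 99 x 14 mm; origin at its underside.
- dip_cup: Bystander: small white cup, 76 mm across, 47 mm high; origin at its underside.

How it is judged (in metres and radians):
On the way, in this order (a step that is already met when the one before it is completed fails the run):
1. the lid is slid most of the way out of the box, straight along its grooves (y of lid_bar in the frame of scoop_box above 0.15 m and x of lid_bar in the frame of scoop_box between -0.03 and 0.03 m and z of lid_bar in the frame of scoop_box between 0.05 and 0.1 m), for 0.02 s.
2. the lid lies flat on the table, clear of the box (height (world z) of lid_bar below 0.032 m and angle between lid_bar's own z axis and vertical below 0.1 rad), for 0.1 s.
3. the scoop is lifted out over the box (height (world z) of scoop_handle above 0.075 m), for 0.1 s.
At the end, for the whole second after the job is handed in: The lid lies flat on the table (handle up, tilt under 0.1 rad, bar centre below 32 mm); the scoop stands upright (tilt under 0.2 rad) and at rest on the scale, with the centre of its bowl within 75 mm (scale's x) and 45 mm (scale's y) of the centre of the scale's top (all of step 2 and linear speed of each of lid, scoop below 0.02 m/s and x of scoop_bowl in the frame of scale_top between -0.075 and 0.075 m and y of scoop_bowl in the frame of scale_top between -0.045 and 0.045 m and z of scoop_bowl in the frame of scale_top between -0.005 and 0.008 m and angle between scoop_bowl's own z axis and vertical below 0.2 rad and contact force between scoop and scale above 0.05 N); the robot touches nothing.
It fails at once if the lid is dropped (falls more than about 25 mm) (contact force between lid and the fingers below 0.05 N and linear speed of lid above 0.7 m/s).
It fails at once if the scoop is dropped (falls more than about 25 mm) (contact force between scoop and the fingers below 0.05 N and linear speed of scoop above 0.7 m/s).
It fails at once if the scale is shifted by more than 30 mm (distance of scale_top from where it was at the start of the episode above 0.03 m).
It fails at once if a bystander is moved by more than 30 mm (distance of any of rice_bowl, tape_roll, order_pad, dip_cup from where it was at the start of the episode above 0.03 m).
It also fails if it takes over 67 s, if anything falls off the work surface, if the arm or the gripper's body presses on something with over 40 N, if the wrist force passes 120 N, or if a joint passes its speed limit or range.

ROBOT

A 6-joint arm with a two-finger parallel gripper is mounted at the origin on a cart in front of the work surface, level with it; the furniture and walls round the work are solid. World frame = base frame: x ahead of the robot, y to its left, z up, the work surface at z = 0. Lengths are in mm, angles in rad, forces in N, time in s.
With the tool pointing down it reaches from about 350 to 975 mm from the base axis. Payload 7.1 kg.
Tool frame: the origin (TCP) lies between the finger pads; the fingertips stand 8 mm ahead of it and the grasp point (between the pads) lies 11 mm behind it; x points along the fingers, y is the direction in which the jaws open and shut, and the axes are right-handed (so a half turn about x gives the same grasp; the last joint's range is limited). The gripper opens to 88 mm and grips with 3 to 60 N. Pads are 20 mm wide; open, the fingers measure 115 mm over their backs; the gripper's body (75 mm by 178 mm) begins 61 mm behind the grasp point.
Start: joints at [1.217, 0.423, 1.63, -0, 1.089, -0.019], TCP at [205.331, 590.292, 230.675] pointing down, gripper open.
Joint ranges: [-3, 3], [-0.9, 2.11], [0.09, 2.58], [-1.31, 4.45], [0.11, 2.69], [-2.54, 2.54]. Speed limits (rad/s): [2.39, 2.39, 3.01, 3.14, 3.14, 3.14].

INTERFACE

Orientations are given as a rotation vector (axis times angle).
In Python, from workcell import ctrl gives the robot as it stands.
- The arm moves only by the tool apply_moves, never from a script. Its argument "increments" is a list of rows, each an object with "gripper": the opening in per cent of the stroke, from 0 (shut) to 100 (fully open); "delta_pos": the shift along the tool's x, y, z in cm, a list of three; "dr": the turn, a rotation vector about the tool's x, y, z in rad, a list of three. In form: [{"gripper": gripper, "delta_pos": [dx, dy, dz], "dr": [ax, ay, az]}, ...]. A call has exactly 5 rows; each row shifts and turns the commanded pose from where the row before left it, along the tool's axes as they then stand; what a row does not reach is not made up. A row lasts 1/12 s, in which the tool goes at most 41.7 mm and 7.16 degrees, less where a joint would pass 70% of its speed; a pose out of reach is approached as far as the arm can. A call with a gripper value outside its range is refused whole. The fingers move at their own pace and stop on an object; the grip force is fixed at half the most. Time passes only in rows, so rows that do not move let the fingers close, or fill a call up. It gives the time, the measured TCP pose, the force and the opening at its end, in the units of the state.
- ctrl.get_obs(): the state, without advancing time (a new reading comes with each control period).
- ctrl.get_image(name): name is "scene" or "top"; returns a dict with "img" (420x560x3 uint8, red, green, blue), "range_z" (420x560 float32, mm along the optical axis (not along the pixel's ray), 0 where there is no reading), "mtx" (3x3 intrinsics, pixels), "rvec" (rotation vector, rad) and "tvec" (3), from world to camera coordinates, as OpenCV has them. Camera axes: x right, y down, z forward; pixel columns grow to the right and rows downward; lengths in mm; the calibration is good to about 2 mm. A picture is of the moment at which its call begins.
- ctrl.close_job(): hands the job in, once; it reports no verdict.
The state is a dict: "t": time; "qpos": joint angles; "qvel": joint speeds; "joint_torque": joint torques, N m; "ee_pos": TCP position; "orientation": TCP orientation; "ft_force": force on the tool from outside, world axes, zero at the start; "moment": the same for the moment, N m; "width": finger opening in mm.
Only numpy, scipy, OpenCV 4.12 (cv2) and the standard library are available. Lean on these libraries where they do the work, as an engineer would, in place of code of your own. Each camera call takes 0.05 s, during which the arm holds its last target. There are 200 camera calls.

## Working session

There is one attempt and no reset: what is moved stays moved. The work goes in short steps, Python scripts to look and compute and a tool call to move; the robot and the scene stay as the last step left them, time stands still between calls to the robot, and variables do not carry over. Pictures are saved under pics/ and viewed, about 8 in all and at most 12, crops included, and the job is handed in when it is done.

Besides the shell and the picture viewer there is one more tool, called after "Emit:" by a JSON object that holds its "method" and its "body", one argument or row to a line. apply_moves: Moves the arm, as the interface text tells. Its arguments: {"type":"object","properties":{"increments":{"type":"array","items":{"type":"object","properties":{"gripper":{"type":"number"},"delta_pos":{"type":"array","items":{"type":"number"}},"dr":{"type":"array","items":{"type":"number"}}}}}},"required":["increments"]}

```bash
mkdir -p pics; ls; cat > h.py <<'E'
import numpy as np, cv2
from workcell import ctrl
def grab(name,fn=None):
    d=ctrl.get_image(name)
    if fn: cv2.imwrite('pics/'+fn,d['img'][:,:,::-1]); np.savez('pics/'+fn+'.npz',**d)
    return d
def world(d):
    K=d['mtx'];R=cv2.Rodrigues(np.array(d['rvec'],float))[0];t=np.array(d['tvec'],float).ravel()
    h,w=d['range_z'].shape;v,u=np.mgrid[:h,:w]
    r=np.stack([(u-K[0,2])/K[0,0],(v-K[1,2])/K[1,1],np.ones((h,w))],-1)
    return (r*d['range_z'][...,None]-t)@R
def ray(d,u,v,z):
    K=d['mtx'];R=cv2.Rodrigues(np.array(d['rvec'],float))[0];t=np.array(d['tvec'],float).ravel()
    r=R.T@np.array([(u-K[0,2])/K[0,0],(v-K[1,2])/K[1,1],1]);c=-R.T@t
    return c+r*(z-c[2])/r[2]
E
python3 - <<'E'
from h import *
a=grab('scene','s1.png');b=grab('top','t1.png')
for d in(a,b): print((-cv2.Rodrigues(np.array(d['rvec'],float))[0].T@np.array(d['tvec']).ravel()).round(), (d['range_z']>0).mean())
cv2.imwrite('pics/st1.png',cv2.resize(np.vstack([a['img'],b['img']])[:,:,::-1],(400,600)))
print(ctrl.get_obs())
E
```

```text
pics
[-147. -644. 1032.] 0.9958418367346938
[ 423.  -99. 1317.] 0.9960119047619047
{'t': 0.1, 'qpos': array([ 1.21698707e+00,  4.23787403e-01,  1.63059294e+00, -1.11939153e-05,
        1.08862483e+00, -1.90076325e-02]), 'qvel': array([-0.00054389, -0.00040572, -0.0012621 ,  0.00041547,  0.00126884,
        0.00147254]), 'joint_torque': array([ 4.96957255e-04, -5.45610917e+01, -2.74324322e+01,  6.44690730e-02,
        1.88975735e-02, -7.16091421e-06]), 'ee_pos': array([205.17596345, 589.840896  , 229.97319152]), 'orientation': array([ 0.26163963,  1.55503451, -0.26383131]), 'ft_force': array([0.17892556, 0.75839149, 0.02603613]), 'moment': array([-0.04985822, -0.03406934,  0.02228334]), 'width': 88.00417049168779}
```

View pics/t1.png

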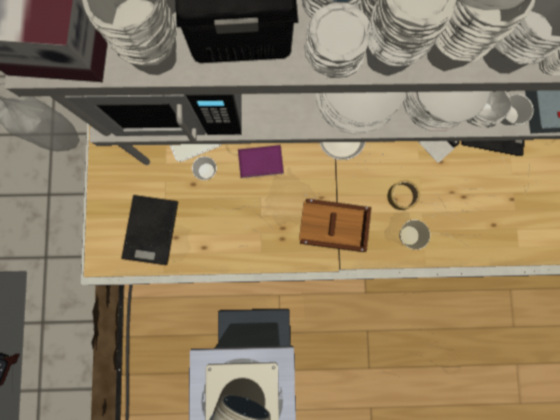

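View pics/s1.png

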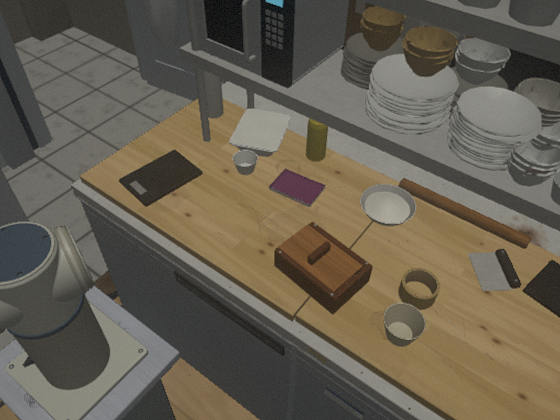

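The top view shows the box at about (335,225) with the lid's bar at (333,224), and the scale at (150,230). The pad is at (261,161), the dip cup at (204,168), the tape roll at (403,195) and the rice bowl at (414,235). There is a shelf at the top of the picture. The box's open +y end should face left. The scene view agrees.

```bash
python3 - <<'E'
from h import *
for n in ('t1','s1'):
    d=dict(np.load(f'pics/{n}.png.npz'));W=world(d);X,Y,Z=W[...,0],W[...,1],W[...,2]
    print(n)
    def rect(m,l):
        p=W[m][:,:2].astype(np.float32); r=cv2.minAreaRect(p); print(l,len(p),np.round(r[0],1),np.round(r[1],1),round(r[2],2),'z',np.median(Z[m]).round(1),Z[m].min().round(1))
    roi=(X>280)&(X<500)&(Y>-380)&(Y<-100)
    isl=lambda m:(lambda c:c[1]==1+np.argmax(c[2][1:,4]))(cv2.connectedComponentsWithStats(m.astype(np.uint8)))
    box=roi&(Z>30)&(Z<110)&(Y>-345)
    rect(isl(box),'box');
    for a,b in((63,72),(53,61),(80,92)):
        m=isl(roi&(Z>a)&(Z<b)); rect(m,(a,b))
    sc=isl((X>200)&(X<560)&(Y>130)&(Y<480)&(Z>11)&(Z<25)); rect(sc,'scale')
    dark=isl((d['img'].max(-1)<60)&(X>200)&(X<560)&(Y>130)&(Y<480)&(Z<30)); rect(dark,'scaledark')
    # other things
    m=(X>200)&(X<560)&(Y<480)&(Y>-450)&(Z>10)&(Z<130)
    c=cv2.connectedComponentsWithStats(m.astype(np.uint8))
    for i in range(1,c[0]):
        if c[2][i,4]>60:
            q=c[1]==i; print(' obj',np.round([X[q].min(),X[q].max(),Y[q].min(),Y[q].max(),Z[q].max()]))
    s=(Z>130)&(X<620)&(X>250)&(Y<450)&(Y>-450); print('high', [ (round(float(X[s&(Z>a)&(Z<a+100)].min())),a) for a in range(130,900,100) if (s&(Z>a)&(Z<a+100)).sum()>20])
d=dict(np.load('pics/t1.png.npz'));print(d['mtx'])
cv2.imwrite('pics/c1.png',cv2.resize(d['img'][180:270,110:390][:,:,::-1],None,fx=2.8,fy=2.8,interpolation=cv2.INTER_CUBIC))
E
```

```text
t1
box 866 [ 472.3 -263.3] [164.2  57.7] 88.77 z 59.4 30.3
(63, 72) 297 [ 471.8 -285.5] [194.8  44.5] 81.35 z 67.2 63.0
(53, 61) 590 [ 478.2 -276.3] [189.3  45.7] 88.86 z 57.6 53.1
(80, 92) 27 [ 493.  -276.9] [15.4 12.1] 87.36 z 85.6 81.6
scale 1876 [493.4 284. ] [144.4 154.5] 81.29 z 14.5 11.0
scaledark 1854 [494.8 283.8] [139.1 152.1] 81.07 z 14.2 4.4
 obj [ 435.  560. -401. -181.   91.]
 obj [409. 560. 202. 366.  23.]
high []
s1
box 1454 [ 471.6 -263.4] [165.4  61.7] 87.15 z 58.4 30.0
(63, 72) 439 [ 454.7 -283.5] [ 54.3 195.9] 3.23 z 66.7 63.1
(53, 61) 743 [ 477.8 -276.7] [191.   44.3] 89.94 z 57.9 53.3
(80, 92) 44 [ 490.8 -279. ] [15.8 16.9] 74.92 z 84.6 80.6
scale 1523 [491.8 283.8] [145.8 157.2] 80.08 z 14.4 11.0
scaledark 1563 [492.3 283. ] [145.5 154.7] 81.02 z 14.0 2.1
 obj [407. 560. 199. 367.  21.]
 obj [ 432.  560. -402. -181.   91.]
high []
[[416.38481637   0.         281.36694157]
 [  0.         416.38481637 204.90583131]
 [  0.           0.           1.        ]]
```

```bash
python3 - <<'E'
from h import *
for n in ('t1','s1'):
    d=dict(np.load(f'pics/{n}.png.npz'));W=world(d);X,Y,Z=W[...,0],W[...,1],W[...,2]
    print(n)
    def rect(m,l):
        p=W[m][:,:2].astype(np.float32); r=cv2.minAreaRect(p); print(l,len(p),np.round(r[0],1),np.round(r[1],1),round(r[2],2),'mean',p.mean(0).round(1),'z',np.median(Z[m]).round(1))
    isl=lambda m:(lambda c:c[1]==1+np.argmax(c[2][1:,4]))(cv2.connectedComponentsWithStats(m.astype(np.uint8)))
    roi=(X>380)&(X<660)&(Y>-420)&(Y<-120)
    box=isl(roi&(Z>30)&(Z<110)); rect(box,'box')
    for a,b in((64,72),(53,61),(76,92)): rect(isl(box&(Z>a)&(Z<b)),(a,b))
    sc=isl((X>380)&(X<700)&(Y>130)&(Y<480)&(Z>11)&(Z<25)); rect(sc,'scale')
    m=(X>200)&(X<900)&(Y<480)&(Y>-550)&(Z>10)&(Z<150)
    c=cv2.connectedComponentsWithStats(m.astype(np.uint8))
    for i in range(1,c[0]):
        if c[2][i,4]>60:
            q=c[1]==i; print(' obj',np.round([X[q].min(),X[q].max(),Y[q].min(),Y[q].max(),Z[q].max()]))
    s=(Z>150)&(X<1200)&(X>250)&(Y<450)&(Y>-450); print('high', [ (round(float(np.percentile(X[s&(Z>a)&(Z<a+100)],1))),a) for a in range(150,900,100) if (s&(Z>a)&(Z<a+100)).sum()>20])
E
```

```text
t1
box 3090 [ 518.2 -291.6] [207.8 138.4] 81.28 mean [ 517.5 -290.7] z 59.1
(64, 72) 635 [ 517.6 -294.7] [199.1 137.9] 81.28 mean [ 512.4 -310.7] z 67.2
(53, 61) 1791 [ 519.8 -280.9] [186.1 117. ] 81.36 mean [ 520.4 -280. ] z 57.6
(76, 92) 129 [ 518.9 -280.7] [16.3 69.2] 81.74 mean [ 519.2 -280.2] z 85.1
scale 2625 [518.  280.2] [144.4 204.3] 81.25 mean [518.2 280.1] z 14.5
 obj [ 722.  784. -398. -255.   54.]
 obj [726. 778.  57. 212.  58.]
 obj [ 680.  784. -139.    4.   19.]
 obj [725. 746. 285. 308. 147.]
 obj [666. 741.  69. 145.  51.]
 obj [ 565.  654. -550. -470.   55.]
 obj [409. 629. 196. 366.  23.]
 obj [ 435.  600. -404. -181.   91.]
 obj [ 438.  529. -550. -487.   68.]
high [(725, 150), (711, 250), (675, 350), (679, 450), (711, 550), (714, 650), (713, 750)]
s1
box 4459 [ 516.8 -291.6] [209.  143.6] 81.41 mean [ 507.6 -299.7] z 58.6
(64, 72) 911 [ 515.8 -295.5] [200.5 139.3] 81.36 mean [ 507.9 -318. ] z 66.8
(53, 61) 2255 [ 521.4 -281.7] [188.4 115.6] 82.04 mean [ 519.8 -286.7] z 57.7
(76, 92) 179 [ 516.8 -282. ] [17.6 70.1] 82.48 mean [ 514.7 -282.4] z 84.4
scale 2058 [515.1 279.9] [146.1 204.5] 80.13 mean [513.  277.2] z 14.4
 obj [720. 886. 283. 379. 150.]
 obj [664. 900.  48. 255.  58.]
 obj [853. 899. -59.   4. 148.]
 obj [407. 625. 193. 367.  21.]
 obj [ 675.  784. -142.    5.   17.]
 obj [ 721.  899. -402. -248.   54.]
 obj [ 432.  599. -404. -181.   91.]
 obj [ 435.  655. -550. -471.   68.]
high [(723, 150), (704, 250), (675, 350), (684, 450), (708, 550), (728, 650)]
```

View pics/c1.png

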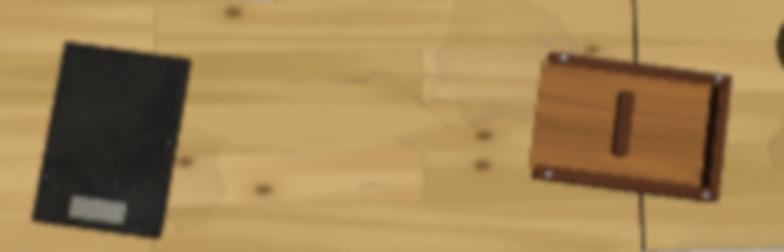

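```bash
cat >> h.py <<'E'
from scipy.spatial.transform import Rotation as Ro
U=np.array([.152,.988]);U/=np.linalg.norm(U)   # box +y in world
B=np.array([517.3,-294.8]); S=np.array([516.5,280.])
RT=np.array([[0,U[0],U[1]],[0,U[1],-U[0]],[-1,0,0]])  # tool: down, box y, box x
def bx(p): # world xy -> box (x,y)
    d=np.asarray(p)[:2]-B; return np.array([d@[U[1],-U[0]],d@U])
def st(tgt=None,flip=False):
    o=ctrl.get_obs();R=Ro.from_rotvec(o['orientation']).as_matrix()
    T=RT@np.diag([1,-1,-1]) if flip else RT
    print('t',round(o['t'],2),'p',o['ee_pos'].round(1),'q',o['qpos'].round(2),'w',round(o['width'],1),'f',o['ft_force'].round(1))
    print('dr',Ro.from_matrix(R.T@T).as_rotvec().round(3), 'box xy',bx(o['ee_pos']).round(1))
    if tgt is not None:
        e=np.array(tgt)-o['ee_pos'];print('d now axes cm',(R.T@e/10).round(2),'d after turn',(T.T@e/10).round(2))
E
python3 - <<'E'
from h import *
st([519,-280,160]);st([519,-280,160],True)
print(bx([518.9,-280.7]),bx([519.2,-280.2]),bx([516.8,-282]), bx(S))
E
```

```text
t 0.1 p [205.2 589.8 230. ] q [ 1.22  0.42  1.63 -0.    1.09 -0.02] w 88.0 f [0.2 0.8 0. ]
dr [-0.182 -0.     0.001] box xy [-443.   826.9]
d now axes cm [  7.1  -71.83  58.22] d after turn [  7.   -81.2   44.24]
t 0.1 p [205.2 589.8 230. ] q [ 1.22  0.42  1.63 -0.    1.09 -0.02] w 88.0 f [0.2 0.8 0. ]
dr [2.959e+00 2.000e-03 0.000e+00] box xy [-443.   826.9]
d now axes cm [  7.1  -71.83  58.22] d after turn [  7.    81.2  -44.24]
[-0.56261158 14.17933243] [-0.34212866 14.71913544] [-2.44051781 12.57512914] [-88.19316687 567.99440606]
```

Emit:
{"method": "apply_moves", "body": {
  "increments": [
    {"gripper": 100, "delta_pos": [0, -1.5, 3.5], "dr": [-0.09, 0, 0]},
    {"gripper": 100, "delta_pos": [0, -1.5, 3.5], "dr": [-0.09, 0, 0]},
    {"gripper": 100, "delta_pos": [0, -1.5, 3.5], "dr": [0, 0, 0]},
    {"gripper": 100, "delta_pos": [0, -1.5, 3.5], "dr": [0, 0, 0]},
    {"gripper": 100, "delta_pos": [0, -1.5, 3.5], "dr": [0, 0, 0]}
  ]
}}

```text
t: 0.52
ee_pos: [361.6, 479.6, 230.4]
orientation: [0.121, 1.568, -0.122]
ft_force: [1.0, 1.0, 0.6]
width: 87.8
```

Emit:
{"method": "apply_moves", "body": {
  "increments": [
    {"gripper": 80, "delta_pos": [0, -3, 2.5], "dr": [0, 0, 0]},
    {"gripper": 80, "delta_pos": [0, -3, 2.5], "dr": [0, 0, 0]},
    {"gripper": 80, "delta_pos": [0, -3, 2.5], "dr": [0, 0, 0]},
    {"gripper": 80, "delta_pos": [0, -3, 2.5], "dr": [0, 0, 0]},
    {"gripper": 80, "delta_pos": [0, -3, 2.5], "dr": [0, 0, 0]}
  ]
}}

```text
t: 0.93
ee_pos: [461.4, 311.6, 230.4]
orientation: [0.121, 1.568, -0.122]
ft_force: [0.8, 0.4, -0.5]
width: 70.2
```

Emit:
{"method": "apply_moves", "body": {
  "increments": [
    {"gripper": 60, "delta_pos": [0, -3.8, 1], "dr": [0, 0, 0]},
    {"gripper": 60, "delta_pos": [0, -3.8, 1], "dr": [0, 0, 0]},
    {"gripper": 60, "delta_pos": [0, -3.8, 1], "dr": [0, 0, 0]},
    {"gripper": 60, "delta_pos": [0, -3.8, 1], "dr": [0, 0, 0]},
    {"gripper": 60, "delta_pos": [0, -3.8, 1], "dr": [0, 0, 0]}
  ]
}}

```text
t: 1.35
ee_pos: [480.6, 116.2, 230.5]
orientation: [0.121, 1.568, -0.121]
ft_force: [0.2, 0.1, 0.3]
width: 52.5
```

Emit:
{"method": "apply_moves", "body": {
  "increments": [
    {"gripper": 50, "delta_pos": [0, -3.8, 0.9], "dr": [0, 0, 0]},
    {"gripper": 50, "delta_pos": [0, -3.8, 0.9], "dr": [0, 0, 0]},
    {"gripper": 50, "delta_pos": [0, -3.8, 0.9], "dr": [0, 0, 0]},
    {"gripper": 50, "delta_pos": [0, -3.8, 0.9], "dr": [0, 0, 0]},
    {"gripper": 50, "delta_pos": [0, -3.8, 0.9], "dr": [0, 0, 0]}
  ]
}}

```text
t: 1.77
ee_pos: [495.8, -78.6, 230.6]
orientation: [0.122, 1.568, -0.122]
ft_force: [0.5, -0.2, -0.4]
width: 44.1
```

```bash
python3 -c "
from h import *
st([519,-280.5,69])"
```

```text
t 1.77 p [495.8 -78.6 230.6] q [-0.18  0.24  1.9   0.    1.   -1.6 ] w 44.1 f [ 0.5 -0.2 -0.4]
dr [-0.002 -0.    -0.   ] box xy [-54.1 210.5]
d now axes cm [ 16.16 -19.59   5.41] d after turn [ 16.16 -19.61   5.36]
```

Emit:
{"method": "apply_moves", "body": {
  "increments": [
    {"gripper": 50, "delta_pos": [0, -3.9, 1.1], "dr": [0, 0, 0]},
    {"gripper": 50, "delta_pos": [0, -3.9, 1.1], "dr": [0, 0, 0]},
    {"gripper": 50, "delta_pos": [2, -3.9, 1.1], "dr": [0, 0, 0]},
    {"gripper": 50, "delta_pos": [2, -3.9, 1.1], "dr": [0, 0, 0]},
    {"gripper": 50, "delta_pos": [2, -4.0, 1.0], "dr": [0, 0, 0]}
  ]
}}

```text
t: 2.18
ee_pos: [518.2, -270.6, 174.9]
orientation: [0.122, 1.567, -0.122]
ft_force: [1.0, 0.3, -0.1]
width: 43.9
```

Emit:
{"method": "apply_moves", "body": {
  "increments": [
    {"gripper": 50, "delta_pos": [2, 0, 0], "dr": [0, 0, 0]},
    {"gripper": 50, "delta_pos": [1, 0, 0], "dr": [0, 0, 0]},
    {"gripper": 50, "delta_pos": [0.5, 0, 0], "dr": [0, 0, 0]},
    {"gripper": 50, "delta_pos": [0, 0, 0], "dr": [0, 0, 0]},
    {"gripper": 50, "delta_pos": [0, 0, 0], "dr": [0, 0, 0]}
  ]
}}

```text
t: 2.6
ee_pos: [518.5, -267.7, 141.1]
orientation: [0.121, 1.567, -0.12]
ft_force: [1.2, -1.2, 0.6]
width: 43.5
```

```bash
python3 -c "
from h import *
st([519,-280.5,69])
d=grab('scene','s2.png');cv2.imwrite('pics/c2.png',cv2.resize(d['img'][170:320,240:400][:,:,::-1],None,fx=4,fy=4))"
```

```text
t 2.6 p [ 518.5 -267.7  141.1] q [-0.5   0.48  1.78  0.    0.88 -1.91] w 43.5 f [ 1.2 -1.2  0.6]
dr [-0.001 -0.    -0.   ] box xy [-3. 27.]
d now axes cm [ 7.21 -1.26  0.25] d after turn [ 7.21 -1.26  0.25]
```

View pics/c2.png

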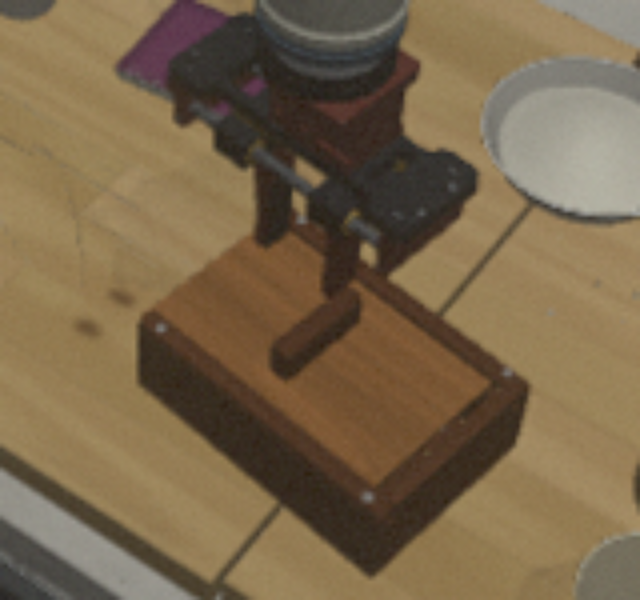

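The open fingers hang above and to the left of the bar, which is at about crop (315,335). Next I shift onto the bar and go down.

Emit:
{"method": "apply_moves", "body": {
  "increments": [
    {"gripper": 50, "delta_pos": [0, -1.25, 0.25], "dr": [0, 0, 0]},
    {"gripper": 50, "delta_pos": [1, 0, 0], "dr": [0, 0, 0]},
    {"gripper": 50, "delta_pos": [2, 0, 0], "dr": [0, 0, 0]},
    {"gripper": 50, "delta_pos": [1, 0, 0], "dr": [0, 0, 0]},
    {"gripper": 50, "delta_pos": [0.5, 0, 0], "dr": [0, 0, 0]}
  ]
}}

```text
t: 3.07
ee_pos: [517.9, -281.0, 94.0]
orientation: [0.122, 1.57, -0.121]
ft_force: [0.6, -0.2, -0.3]
width: 43.5
```

Emit:
{"method": "apply_moves", "body": {
  "increments": [
    {"gripper": 50, "delta_pos": [1, 0, 0], "dr": [0, 0, 0]},
    {"gripper": 50, "delta_pos": [1, 0, 0], "dr": [0, 0, 0]},
    {"gripper": 50, "delta_pos": [0.5, 0, 0], "dr": [0, 0, 0]},
    {"gripper": 50, "delta_pos": [0, 0, 0], "dr": [0, 0, 0]},
    {"gripper": 50, "delta_pos": [0, 0, 0], "dr": [0, 0, 0]}
  ]
}}

```text
t: 3.48
ee_pos: [518.8, -281.3, 70.4]
orientation: [0.122, 1.568, -0.121]
ft_force: [0.8, -0.5, 0.1]
width: 43.9
```

```bash
python3 -c "
from h import *
st([519,-280.5,69])"
```

```text
t 3.48 p [ 518.8 -281.3   70.4] q [-0.52  0.59  1.79  0.    0.75 -1.93] w 43.9 f [ 0.8 -0.5  0.1]
dr [-0.002 -0.    -0.   ] box xy [-0.6 13.6]
d now axes cm [0.14 0.08 0.01] d after turn [0.14 0.08 0.01]
```

Fingertips are at about z = 62, just above the plate. I close the gripper.

Emit:
{"method": "apply_moves", "body": {
  "increments": [
    {"gripper": 0, "delta_pos": [0, 0, 0], "dr": [0, 0, 0]},
    {"gripper": 0, "delta_pos": [0, 0, 0], "dr": [0, 0, 0]},
    {"gripper": 0, "delta_pos": [0, 0, 0], "dr": [0, 0, 0]},
    {"gripper": 0, "delta_pos": [0, 0, 0], "dr": [0, 0, 0]},
    {"gripper": 0, "delta_pos": [0, 0, 0], "dr": [0, 0, 0]}
  ]
}}

```text
t: 3.9
ee_pos: [519.0, -281.3, 71.0]
orientation: [0.122, 1.567, -0.122]
ft_force: [0.0, 0.5, 2.2]
width: 15.9
```

Emit:
{"method": "apply_moves", "body": {
  "increments": [
    {"gripper": 0, "delta_pos": [-0.1, 0, 0], "dr": [0, 0, 0]},
    {"gripper": 0, "delta_pos": [0, 0.5, 0], "dr": [0, 0, 0]},
    {"gripper": 0, "delta_pos": [0, 1, 0], "dr": [0, 0, 0]},
    {"gripper": 0, "delta_pos": [0, 1, 0], "dr": [0, 0, 0]},
    {"gripper": 0, "delta_pos": [0, 1, 0], "dr": [0, 0, 0]}
  ]
}}

```text
t: 4.32
ee_pos: [524.1, -245.5, 71.4]
orientation: [0.122, 1.568, -0.121]
ft_force: [0.5, 0.1, -1.2]
width: 15.7
```

```bash
python3 -c "
from h import *
st()"
```

```text
t 4.32 p [ 524.1 -245.5   71.4] q [-0.46  0.58  1.82  0.    0.74 -1.87] w 15.7 f [ 0.5  0.1 -1.2]
dr [-0.002 -0.    -0.   ] box xy [-0.7 49.8]
```

Emit:
{"method": "apply_moves", "body": {
  "increments": [
    {"gripper": 0, "delta_pos": [0, 1.5, 0], "dr": [0, 0, 0]},
    {"gripper": 0, "delta_pos": [0, 1.5, 0], "dr": [0, 0, 0]},
    {"gripper": 0, "delta_pos": [0, 1.5, 0], "dr": [0, 0, 0]},
    {"gripper": 0, "delta_pos": [0, 1.5, 0], "dr": [0, 0, 0]},
    {"gripper": 0, "delta_pos": [0, 1.5, 0], "dr": [0, 0, 0]}
  ]
}}

```text
t: 4.73
ee_pos: [535.8, -170.6, 71.6]
orientation: [0.121, 1.568, -0.121]
ft_force: [-0.3, -1.1, -1.5]
width: 15.8
```

Emit:
{"method": "apply_moves", "body": {
  "increments": [
    {"gripper": 0, "delta_pos": [0, 1.5, 0], "dr": [0, 0, 0]},
    {"gripper": 0, "delta_pos": [0, 1, 0], "dr": [0, 0, 0]},
    {"gripper": 0, "delta_pos": [0, 1, 0], "dr": [0, 0, 0]},
    {"gripper": 0, "delta_pos": [0, 0, 0], "dr": [0, 0, 0]},
    {"gripper": 0, "delta_pos": [0, 0, 0], "dr": [0, 0, 0]}
  ]
}}

```text
t: 5.15
ee_pos: [541.3, -137.5, 71.6]
orientation: [0.12, 1.567, -0.121]
ft_force: [-0.1, 0.7, -2.9]
width: 15.9
```

```bash
python3 -c "
from h import *
st()"
```

```text
t 5.15 p [ 541.3 -137.5   71.6] q [-0.27  0.56  1.87 -0.    0.72 -1.69] w 15.9 f [-0.1  0.7 -2.9]
dr [-0.001 -0.     0.   ] box xy [ -0.2 159.1]
```

Emit:
{"method": "apply_moves", "body": {
  "increments": [
    {"gripper": 0, "delta_pos": [0, 1.5, 0], "dr": [0, 0, 0]},
    {"gripper": 0, "delta_pos": [0, 1.5, 0], "dr": [0, 0, 0]},
    {"gripper": 0, "delta_pos": [0, 1.5, 0], "dr": [0, 0, 0]},
    {"gripper": 0, "delta_pos": [0, 1.5, 0], "dr": [0, 0, 0]},
    {"gripper": 0, "delta_pos": [0, 1.5, 0], "dr": [0, 0, 0]}
  ]
}}

```text
t: 5.57
ee_pos: [552.9, -64.2, 71.6]
orientation: [0.122, 1.567, -0.123]
ft_force: [0.3, -0.2, -2.5]
width: 15.9
```

Emit:
{"method": "apply_moves", "body": {
  "increments": [
    {"gripper": 0, "delta_pos": [0, 1, 0], "dr": [0, 0, 0]},
    {"gripper": 0, "delta_pos": [0, 0.5, 0], "dr": [0, 0, 0]},
    {"gripper": 0, "delta_pos": [0, 0, 0], "dr": [0, 0, 0]},
    {"gripper": 0, "delta_pos": [0, 0, 0], "dr": [0, 0, 0]},
    {"gripper": 0, "delta_pos": [0, 0, 0], "dr": [0, 0, 0]}
  ]
}}

```text
t: 5.98
ee_pos: [554.9, -49.8, 71.6]
orientation: [0.122, 1.567, -0.122]
ft_force: [-0.6, -0.4, -1.7]
width: 15.7
```

```bash
python3 -c "
from h import *
st()
d=grab('scene','s3.png');cv2.imwrite('pics/c3.png',cv2.resize(d['img'][130:320,200:400][:,:,::-1],None,fx=3,fy=3))"
```

```text
t 5.98 p [554.9 -49.8  71.6] q [-0.11  0.56  1.87 -0.    0.71 -1.53] w 15.7 f [-0.6 -0.4 -1.7]
dr [-0.003 -0.     0.   ] box xy [ -0.  247.8]
```

View pics/c3.png

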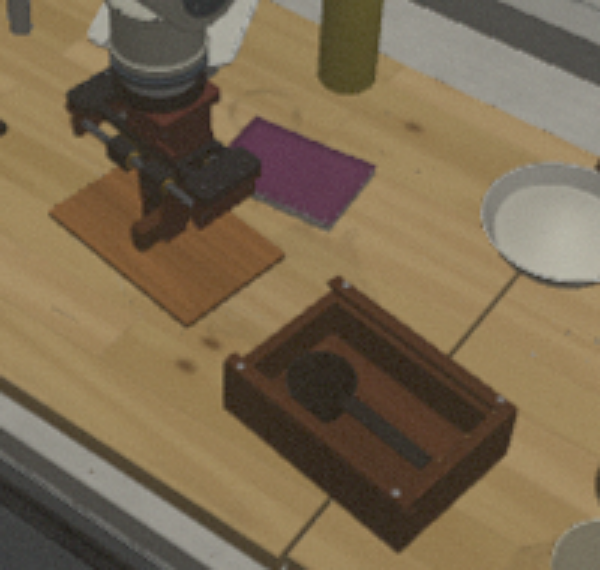

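The lid is clear of the box and held level (crop 165,250). The scoop lies in the box with its bowl at crop (320,385) and its handle running to (430,460).

Emit:
{"method": "apply_moves", "body": {
  "increments": [
    {"gripper": 0, "delta_pos": [1, 0, 0], "dr": [0, 0, 0]},
    {"gripper": 0, "delta_pos": [1, 0, 0], "dr": [0, 0, 0]},
    {"gripper": 0, "delta_pos": [1, 0, 0], "dr": [0, 0, 0]},
    {"gripper": 0, "delta_pos": [1, 0, 0], "dr": [0, 0, 0]},
    {"gripper": 0, "delta_pos": [0.5, 0, 0], "dr": [0, 0, 0]}
  ]
}}

```text
t: 6.45
ee_pos: [553.9, -49.2, 24.5]
orientation: [0.122, 1.57, -0.122]
ft_force: [0.7, -0.6, -1.6]
width: 16.0
```

Emit:
{"method": "apply_moves", "body": {
  "increments": [
    {"gripper": 0, "delta_pos": [0.2, 0, 0], "dr": [0, 0, 0]},
    {"gripper": 0, "delta_pos": [0.2, 0, 0], "dr": [0, 0, 0]},
    {"gripper": 0, "delta_pos": [0.1, 0, 0], "dr": [0, 0, 0]},
    {"gripper": 0, "delta_pos": [0.05, 0, 0], "dr": [0, 0, 0]},
    {"gripper": 0, "delta_pos": [0, 0, 0], "dr": [0, 0, 0]}
  ]
}}

```text
t: 6.87
ee_pos: [555.3, -49.2, 21.4]
orientation: [0.121, 1.567, -0.122]
ft_force: [0.4, 0.1, -1.5]
width: 15.8
```

```bash
python3 -c "
from h import *
st()"
```

```text
t 6.87 p [555.3 -49.2  21.4] q [-0.11  0.64  1.88 -0.    0.62 -1.53] w 15.8 f [ 0.4  0.1 -1.5]
dr [-0.002  0.001 -0.   ] box xy [2.000e-01 2.485e+02]
```

Emit:
{"method": "apply_moves", "body": {
  "increments": [
    {"gripper": 0, "delta_pos": [0.05, 0, 0], "dr": [0, 0, 0]},
    {"gripper": 0, "delta_pos": [0.05, 0, 0], "dr": [0, 0, 0]},
    {"gripper": 0, "delta_pos": [0, 0, 0], "dr": [0, 0, 0]},
    {"gripper": 0, "delta_pos": [0, 0, 0], "dr": [0, 0, 0]},
    {"gripper": 0, "delta_pos": [0, 0, 0], "dr": [0, 0, 0]}
  ]
}}

```text
t: 7.28
ee_pos: [555.4, -49.2, 21.0]
orientation: [0.122, 1.566, -0.122]
ft_force: [-1.3, 0.2, 6.7]
width: 16.0
```

```bash
python3 -c "
from h import *
st()
d=grab('scene','s4.png');W=world(d);X,Y,Z=W[...,0],W[...,1],W[...,2]
im=d['img'].astype(int)
m=(X>470)&(X<640)&(Y>-160)&(Y<60)&(Z>-5)&(Z<15)&(im[...,0]>im[...,2]*2)
for y in(-140,-120,20,35):
  for x in(510,540,570,600):
    q=(abs(X-x)<6)&(abs(Y-y)<6)&(Z<20); print(x,y,np.median(Z[q]).round(1) if q.any() else None,end=' | ')
# scoop
R=(X>440)&(X<600)&(Y>-400)&(Y<-190)&(Z>3)&(Z<62)&(d['img'].max(-1)<55)
bxy=(W[...,:2]-B)@np.array([[U[1],U[0]],[-U[0],U[1]]])
R&=(abs(bxy[...,0])<50)&(abs(bxy[...,1])<85)
print('\n',R.sum())
np.save('pics/sm.npy',R)
for k in range(-80,90,10):
  q=R&(abs(bxy[...,1]-k)<5)
  if q.sum()>3: print(k,q.sum(),bxy[q][:,0].min().round(1),bxy[q][:,0].max().round(1),'z',np.percentile(Z[q],[5,50,95]).round(1))
"
```

```text
t 7.28 p [555.4 -49.2  21. ] q [-0.11  0.65  1.88  0.    0.62 -1.53] w 16.0 f [-1.3  0.2  6.7]
dr [-0.002  0.001 -0.   ] box xy [  0.3 248.5]
510 -140 1.2 | 540 -140 6.1 | 570 -140 7.1 | 600 -140 8.9 | 510 -120 7.5 | 540 -120 8.3 | 570 -120 8.0 | 600 -120 7.3 | 510 20 7.5 | 540 20 6.9 | 570 20 7.2 | 600 20 9.3 | 510 35 7.3 | 540 35 7.2 | 570 35 7.3 | 600 35 None | 
 479
-70 10 -15.5 -2.8 z [35.8 38.7 41.4]
-60 11 -14.0 17.0 z [20.7 37.9 39. ]
-50 14 -16.4 -2.0 z [35.8 37.3 41.1]
-40 10 -15.7 -3.2 z [34.9 37.5 40. ]
-30 9 -15.5 -1.2 z [35.3 36.6 41.1]
-20 12 -13.4 -0.6 z [34.3 37.6 40.6]
-10 12 -16.9 0.0 z [33.8 37.6 40.6]
0 10 -14.5 -1.4 z [35.  38.  40.8]
10 13 -17.2 -1.6 z [35.6 37.4 39. ]
20 38 -30.7 13.0 z [15.8 29.9 38.8]
30 49 -36.6 19.7 z [11.9 21.8 38.7]
40 67 -38.8 21.4 z [10.2 14.8 37.2]
50 68 -35.6 21.3 z [10.8 14.9 34.9]
60 78 -27.1 20.5 z [10.3 17.  35.6]
70 78 -23.7 12.5 z [10.6 26.6 37. ]
```

The lid rests flat, with the plate top at z = 7–8 and the wrist feeling 6.7 N of support. I release it and go up.

Emit:
{"method": "apply_moves", "body": {
  "increments": [
    {"gripper": 30, "delta_pos": [-0.05, 0, 0], "dr": [0, 0, 0]},
    {"gripper": 50, "delta_pos": [0, 0, 0], "dr": [0, 0, 0]},
    {"gripper": 50, "delta_pos": [0, 0, 0], "dr": [0, 0, 0]},
    {"gripper": 50, "delta_pos": [-1, 0, 0], "dr": [0, 0, 0]},
    {"gripper": 50, "delta_pos": [-2, 0, 0], "dr": [0, 0, 0]}
  ]
}}

```text
t: 7.75
ee_pos: [553.4, -49.0, 49.5]
orientation: [0.122, 1.572, -0.122]
ft_force: [0.9, -0.5, 0.8]
width: 43.1
```

Emit:
{"method": "apply_moves", "body": {
  "increments": [
    {"gripper": 45, "delta_pos": [-3, 0, 0], "dr": [0.12, 0, 0]},
    {"gripper": 45, "delta_pos": [-3, 0, 0], "dr": [0.12, 0, 0]},
    {"gripper": 45, "delta_pos": [-3, 0, 0], "dr": [0.12, 0, 0]},
    {"gripper": 45, "delta_pos": [0, 0, 0], "dr": [0.12, 0, 0]},
    {"gripper": 45, "delta_pos": [0, 0, 0], "dr": [0.12, 0, 0]}
  ]
}}

```text
t: 8.17
ee_pos: [556.6, -49.3, 143.7]
orientation: [0.596, 1.483, -0.593]
ft_force: [-1.2, 0.1, -0.4]
width: 39.8
```

Emit:
{"method": "apply_moves", "body": {
  "increments": [
    {"gripper": 45, "delta_pos": [0, 0, 0], "dr": [0.12, 0, 0]},
    {"gripper": 45, "delta_pos": [0, 0, 0], "dr": [0.12, 0, 0]},
    {"gripper": 45, "delta_pos": [0, 0, 0], "dr": [0.12, 0, 0]},
    {"gripper": 45, "delta_pos": [0, 0, 0], "dr": [0.12, 0, 0]},
    {"gripper": 45, "delta_pos": [0, 0, 0], "dr": [0.12, 0, 0]}
  ]
}}

```text
t: 8.58
ee_pos: [555.0, -49.2, 141.3]
orientation: [1.053, 1.301, -1.053]
ft_force: [0.6, 0.4, -0.6]
width: 39.5
```

Emit:
{"method": "apply_moves", "body": {
  "increments": [
    {"gripper": 45, "delta_pos": [0, 0, 0], "dr": [0.12, 0, 0]},
    {"gripper": 45, "delta_pos": [0, 0, 0], "dr": [0.12, 0, 0]},
    {"gripper": 45, "delta_pos": [0, 0, 0], "dr": [0.12, 0, 0]},
    {"gripper": 45, "delta_pos": [0, 0, 0], "dr": [0, 0, 0]},
    {"gripper": 45, "delta_pos": [0, 0, 0], "dr": [0, 0, 0]}
  ]
}}

```text
t: 9.0
ee_pos: [555.1, -49.2, 141.1]
orientation: [1.312, 1.139, -1.312]
ft_force: [0.5, -0.5, 0.3]
width: 39.6
```

```bash
cat >> h.py <<'E'
def scoop(d,h0=0):
    W=world(d);Z=W[...,2]
    b=(W[...,:2]-B)@np.array([[U[1],U[0]],[-U[0],U[1]]])
    R=(abs(b[...,0])<50)&(abs(b[...,1])<85)&(Z>31)&(Z<62)&(d['img'].max(-1)<60)
    H=R&(b[...,1]<8); p=b[H]; k=np.polyfit(p[:,1],p[:,0],1)
    print('handle n',len(p),'x(y)=',k.round(3),'yend',np.percentile(p[:,1],[1,3]).round(1),'z',np.median(Z[H]).round(1),'x range',np.percentile(p[:,0]-np.polyval(k,p[:,1]),[3,97]).round(1))
    D=(abs(b[...,0])<52)&(abs(b[...,1])<86)&(Z>5)&(Z<62)&(d['img'].max(-1)<60)&(b[...,1]>18)
    q=b[D];print('bowl x',np.percentile(q[:,0],[2,98]).round(1),'y',np.percentile(q[:,1],[2,98]).round(1))
E
python3 -c "
from h import *
st()
scoop(grab('scene','s5.png')); t=grab('top','t5.png'); scoop(t)
cv2.imwrite('pics/c5.png',cv2.resize(t['img'][130:280,180:400][:,:,::-1],None,fx=3.5,fy=3.5))"
```

```text
t 9.0 p [555.1 -49.2 141.1] q [-0.11  0.45  1.84 -0.    0.85  0.03] w 39.6 f [ 0.5 -0.5  0.3]
dr [-1.558  0.    -0.   ] box xy [  0.  248.5]
handle n 167 x(y)= [ 8.00e-03 -8.54e+00] yend [-71.3 -69.4] z 37.2 x range [-7.2  7.7]
bowl x [-32.4  35.8] y [19.4 72.9]
handle n 112 x(y)= [-4.000e-03 -8.819e+00] yend [-70.  -68.9] z 37.3 x range [-6.4  6.4]
bowl x [-36.   18.7] y [18.7 72.6]
```

View pics/c5.png

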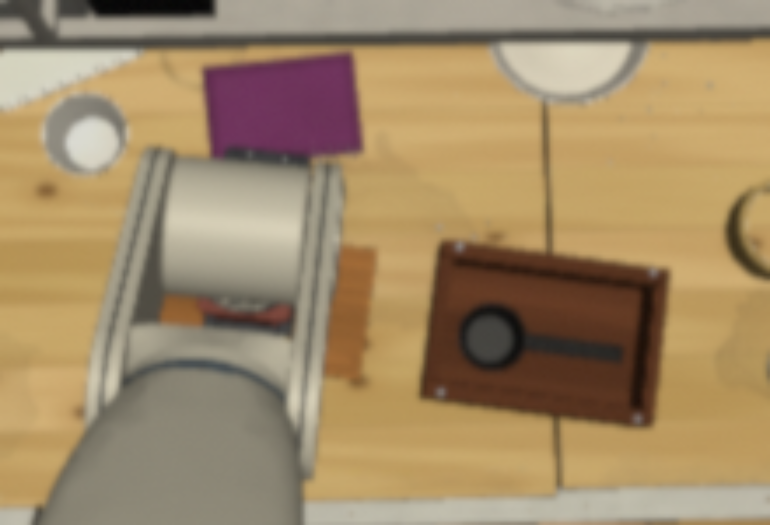

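The top view shows the lid flat under the arm. The scoop's bowl is at crop (492,337), and its handle runs to (620,352), parallel to the box. I now move over the handle.

Emit:
{"method": "apply_moves", "body": {
  "increments": [
    {"gripper": 45, "delta_pos": [0, -0.4, 3.0], "dr": [0.013, 0, 0]},
    {"gripper": 45, "delta_pos": [0, -0.5, 4], "dr": [0, 0, 0]},
    {"gripper": 45, "delta_pos": [0, 0, 4], "dr": [0, 0, 0]},
    {"gripper": 45, "delta_pos": [0, 0, 4], "dr": [0, 0, 0]},
    {"gripper": 45, "delta_pos": [0, 0, 4], "dr": [0, 0, 0]}
  ]
}}

```text
t: 9.52
ee_pos: [516.3, -237.1, 140.9]
orientation: [1.322, 1.132, -1.321]
ft_force: [0.7, 0.1, -0.6]
width: 39.8
```

Emit:
{"method": "apply_moves", "body": {
  "increments": [
    {"gripper": 42, "delta_pos": [0, 0, 3], "dr": [0, 0, 0]},
    {"gripper": 42, "delta_pos": [0, 0, 2], "dr": [0, 0, 0]},
    {"gripper": 42, "delta_pos": [0, 0, 1.3], "dr": [0, 0, 0]},
    {"gripper": 42, "delta_pos": [0, 0, 0], "dr": [0, 0, 0]},
    {"gripper": 42, "delta_pos": [0, 0, 0], "dr": [0, 0, 0]}
  ]
}}

```text
t: 9.93
ee_pos: [506.8, -297.5, 140.5]
orientation: [1.324, 1.131, -1.324]
ft_force: [0.1, -0.1, 0.8]
width: 37.0
```

```bash
python3 -c "
from h import *
st([507.9,-298.4,25])"
```

```text
t 9.93 p [ 506.8 -297.5  140.5] q [-0.55  0.49  1.77  0.    0.88 -0.39] w 37.0 f [ 0.1 -0.1  0.8]
dr [-1.575e+00 -1.000e-03 -0.000e+00] box xy [-10.   -4.3]
d now axes cm [11.55  0.13  0.07] d after turn [11.55 -0.07  0.12]
```

Emit:
{"method": "apply_moves", "body": {
  "increments": [
    {"gripper": 42, "delta_pos": [2, 0.13, 0.05], "dr": [0, 0, 0]},
    {"gripper": 42, "delta_pos": [2, 0, 0], "dr": [0, 0, 0]},
    {"gripper": 42, "delta_pos": [2, 0, 0], "dr": [0, 0, 0]},
    {"gripper": 42, "delta_pos": [1.5, 0, 0], "dr": [0, 0, 0]},
    {"gripper": 42, "delta_pos": [1, 0, 0], "dr": [0, 0, 0]}
  ]
}}

```text
t: 10.35
ee_pos: [507.8, -296.1, 54.0]
orientation: [1.322, 1.135, -1.323]
ft_force: [-0.2, 0.7, 0.4]
width: 36.8
```

Emit:
{"method": "apply_moves", "body": {
  "increments": [
    {"gripper": 42, "delta_pos": [1, 0, 0], "dr": [0, 0, 0]},
    {"gripper": 42, "delta_pos": [1, 0, 0], "dr": [0, 0, 0]},
    {"gripper": 42, "delta_pos": [1, 0, 0], "dr": [0, 0, 0]},
    {"gripper": 42, "delta_pos": [0, 0, 0], "dr": [0, 0, 0]},
    {"gripper": 42, "delta_pos": [0, 0, 0], "dr": [0, 0, 0]}
  ]
}}

```text
t: 10.77
ee_pos: [508.1, -298.2, 25.3]
orientation: [1.324, 1.132, -1.324]
ft_force: [0.3, -0.3, 1.2]
width: 36.8
```

```bash
python3 -c "
from h import *
st([507.9,-298.4,25])
d=grab('scene','s6.png');cv2.imwrite('pics/c6.png',cv2.resize(d['img'][190:310,260:390][:,:,::-1],None,fx=4.5,fy=4.5))"
```

```text
t 10.77 p [ 508.1 -298.2   25.3] q [-0.55  0.67  1.8   0.    0.67 -0.39] w 36.8 f [ 0.3 -0.3  1.2]
dr [-1.575e+00 -1.000e-03  0.000e+00] box xy [-8.6 -4.8]
d now axes cm [ 0.03 -0.01  0.02] d after turn [ 0.03 -0.02 -0.01]
```

View pics/c6.png

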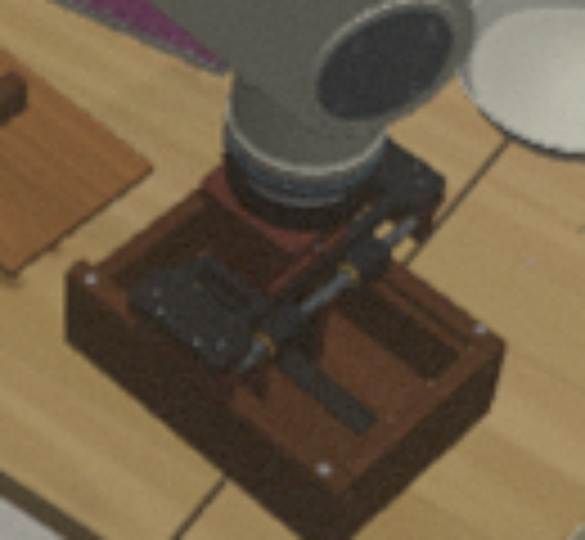

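The gripper is in the box and the handle shows at crop (330,395) between the fingers, with no contact forces. I close and lift.

Emit:
{"method": "apply_moves", "body": {
  "increments": [
    {"gripper": 0, "delta_pos": [0, 0, 0], "dr": [0, 0, 0]},
    {"gripper": 0, "delta_pos": [0, 0, 0], "dr": [0, 0, 0]},
    {"gripper": 0, "delta_pos": [0, 0, 0], "dr": [0, 0, 0]},
    {"gripper": 0, "delta_pos": [0, 0, 0], "dr": [0, 0, 0]},
    {"gripper": 0, "delta_pos": [0, 0, 0], "dr": [0, 0, 0]}
  ]
}}

```text
t: 11.23
ee_pos: [508.4, -298.7, 26.0]
orientation: [1.324, 1.13, -1.324]
ft_force: [0.2, -0.9, 2.2]
width: 15.7
```

Emit:
{"method": "apply_moves", "body": {
  "increments": [
    {"gripper": 0, "delta_pos": [-0.5, 0, 0], "dr": [0, 0, 0]},
    {"gripper": 0, "delta_pos": [-1, 0, 0], "dr": [0, 0, 0]},
    {"gripper": 0, "delta_pos": [-1, 0, 0], "dr": [0, 0, 0]},
    {"gripper": 0, "delta_pos": [-1.5, 0, 0], "dr": [0, 0, 0]},
    {"gripper": 0, "delta_pos": [-1.5, 0, 0], "dr": [0, 0, 0]}
  ]
}}

```text
t: 11.65
ee_pos: [508.1, -298.4, 81.9]
orientation: [1.324, 1.131, -1.324]
ft_force: [-0.3, -0.5, -0.8]
width: 15.9
```

Emit:
{"method": "apply_moves", "body": {
  "increments": [
    {"gripper": 0, "delta_pos": [-2, 0, 0], "dr": [0, 0, 0]},
    {"gripper": 0, "delta_pos": [-2, 0, 0], "dr": [0, 0, 0]},
    {"gripper": 0, "delta_pos": [-1.5, 0, 0], "dr": [0, 0, 0]},
    {"gripper": 0, "delta_pos": [-0.5, 0, 0], "dr": [0, 0, 0]},
    {"gripper": 0, "delta_pos": [0, 0, 0], "dr": [0, 0, 0]}
  ]
}}

```text
t: 12.07
ee_pos: [509.1, -299.0, 142.8]
orientation: [1.324, 1.127, -1.322]
ft_force: [1.0, 1.2, -0.8]
width: 15.6
```

```bash
python3 -c "
from h import *
st()
d=grab('scene','s7.png');cv2.imwrite('pics/c7.png',cv2.resize(d['img'][140:310,230:400][:,:,::-1],None,fx=3.5,fy=3.5))"
```

```text
t 12.07 p [ 509.1 -299.   142.8] q [-0.55  0.48  1.77 -0.    0.88 -0.39] w 15.6 f [ 1.   1.2 -0.8]
dr [-1.575  0.004 -0.002] box xy [-7.4 -5.4]
```

View pics/c7.png

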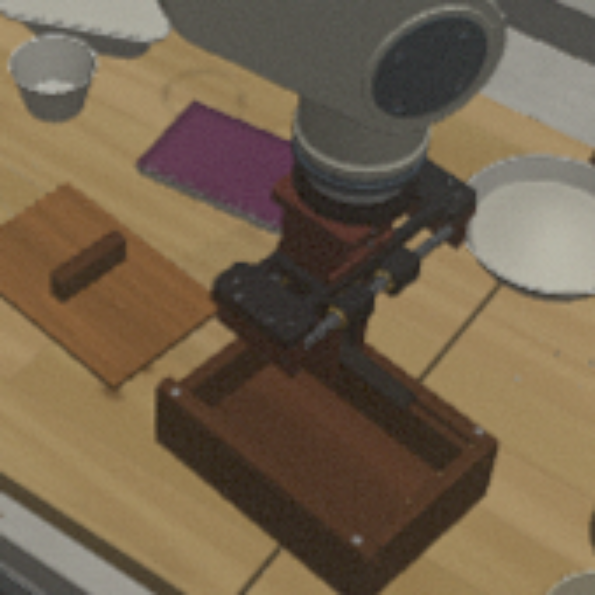

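The lid lies flat at the left (crop 100,285). The scoop is held above the box with its handle level (crop 380,375) and the box is empty. Next comes the move to the scale.

Emit:
{"method": "apply_moves", "body": {
  "increments": [
    {"gripper": 0, "delta_pos": [0, -0.4, -1], "dr": [0, 0, 0]},
    {"gripper": 0, "delta_pos": [0, -0.4, -2], "dr": [0, 0, 0]},
    {"gripper": 0, "delta_pos": [0, -0.4, -2.5], "dr": [0, 0, 0]},
    {"gripper": 0, "delta_pos": [0, -0.4, -3], "dr": [0, 0, 0]},
    {"gripper": 0, "delta_pos": [0, -0.4, -3], "dr": [0, 0, 0]}
  ]
}}

```text
t: 12.53
ee_pos: [505.0, -179.9, 139.3]
orientation: [1.324, 1.133, -1.326]
ft_force: [0.5, 0.4, -1.0]
width: 15.6
```

Emit:
{"method": "apply_moves", "body": {
  "increments": [
    {"gripper": 0, "delta_pos": [0, -0.4, -3], "dr": [0, 0, 0]},
    {"gripper": 0, "delta_pos": [0, -0.4, -3], "dr": [0, 0, 0]},
    {"gripper": 0, "delta_pos": [0, -0.4, -3], "dr": [0, 0, 0]},
    {"gripper": 0, "delta_pos": [0, -0.4, -3], "dr": [0, 0, 0]},
    {"gripper": 0, "delta_pos": [0, -0.4, -3], "dr": [0, 0, 0]}
  ]
}}

```text
t: 12.95
ee_pos: [508.5, -28.5, 139.4]
orientation: [1.323, 1.133, -1.326]
ft_force: [0.5, 0.3, -1.4]
width: 15.5
```

Emit:
{"method": "apply_moves", "body": {
  "increments": [
    {"gripper": 0, "delta_pos": [0, -0.4, -3], "dr": [0, 0, 0]},
    {"gripper": 0, "delta_pos": [0, -0.4, -3], "dr": [0, 0, 0]},
    {"gripper": 0, "delta_pos": [0, -0.4, -3], "dr": [0, 0, 0]},
    {"gripper": 0, "delta_pos": [0, -0.4, -3], "dr": [0, 0, 0]},
    {"gripper": 0, "delta_pos": [0, -0.4, -3], "dr": [0, 0, 0]}
  ]
}}

```text
t: 13.37
ee_pos: [512.0, 122.5, 139.3]
orientation: [1.322, 1.132, -1.326]
ft_force: [-0.0, -0.4, -1.3]
width: 15.9
```

Emit:
{"method": "apply_moves", "body": {
  "increments": [
    {"gripper": 0, "delta_pos": [0, -0.4, -3], "dr": [0, 0, 0]},
    {"gripper": 0, "delta_pos": [0, -0.4, -3], "dr": [0, 0, 0]},
    {"gripper": 0, "delta_pos": [0, -0.4, -2.5], "dr": [0, 0, 0]},
    {"gripper": 0, "delta_pos": [0, -0.4, -1.5], "dr": [0, 0, 0]},
    {"gripper": 0, "delta_pos": [0, -0.4, -0.8], "dr": [0, 0, 0]}
  ]
}}

```text
t: 13.78
ee_pos: [509.5, 232.6, 139.3]
orientation: [1.321, 1.133, -1.324]
ft_force: [0.2, 0.7, -0.4]
width: 15.8
```

Emit:
{"method": "apply_moves", "body": {
  "increments": [
    {"gripper": 0, "delta_pos": [2, 0, 0], "dr": [0, 0, 0]},
    {"gripper": 0, "delta_pos": [2, 0, 0], "dr": [0, 0, 0]},
    {"gripper": 0, "delta_pos": [1, 0, 0], "dr": [0, 0, 0]},
    {"gripper": 0, "delta_pos": [0, 0, 0], "dr": [0, 0, 0]},
    {"gripper": 0, "delta_pos": [0, 0, 0], "dr": [0, 0, 0]}
  ]
}}

```text
t: 14.2
ee_pos: [510.1, 230.0, 89.9]
orientation: [1.322, 1.131, -1.326]
ft_force: [0.3, 0.1, -0.8]
width: 15.8
```

```bash
python3 -c "
from h import *
st([508.9,230.6,34])
d=grab('scene','s8.png');W=world(d);X,Y,Z=W[...,0],W[...,1],W[...,2]
q=(X>400)&(X<640)&(Y>140)&(Y<400)&(Z>45)&(Z<120)&(d['img'].max(-1)<70)
P=W[q]
for y in range(150,340,10):
  s=P[abs(P[:,1]-y)<5]
  if len(s)>3: print(y,len(s),np.percentile(s[:,0],[3,97]).round(),np.percentile(s[:,2],[3,50,97]).round())
cv2.imwrite('pics/c8.png',cv2.resize(d['img'][80:230,80:270][:,:,::-1],None,fx=4,fy=4))"
```

```text
t 14.2 p [510.1 230.   89.9] q [ 0.4   0.53  1.86 -0.    0.76  0.56] w 15.8 f [ 0.3  0.1 -0.8]
dr [-1.576e+00 -1.000e-03  3.000e-03] box xy [-86.9 517.6]
d now axes cm [ 5.59 -0.12 -0.05] d after turn [ 5.59  0.04 -0.13]
160 5 [490. 504.] [ 98. 102. 103.]
170 17 [492. 504.] [ 97. 102. 104.]
180 12 [492. 505.] [ 98. 101. 105.]
190 17 [494. 508.] [ 97. 101. 104.]
200 16 [495. 511.] [ 98. 101. 104.]
210 22 [500. 522.] [ 99. 103. 118.]
220 71 [490. 522.] [ 88. 102. 118.]
230 32 [490. 518.] [ 85. 103. 120.]
240 17 [491. 518.] [ 87. 102. 114.]
250 7 [497. 526.] [ 94.  98. 102.]
260 26 [492. 532.] [76. 86. 99.]
270 24 [487. 542.] [ 74.  89. 102.]
280 16 [488. 543.] [72. 79. 98.]
290 13 [507. 525.] [74. 78. 81.]
300 31 [500. 527.] [ 74.  78. 102.]
310 6 [511. 520.] [79. 92. 97.]
```

View pics/c8.png

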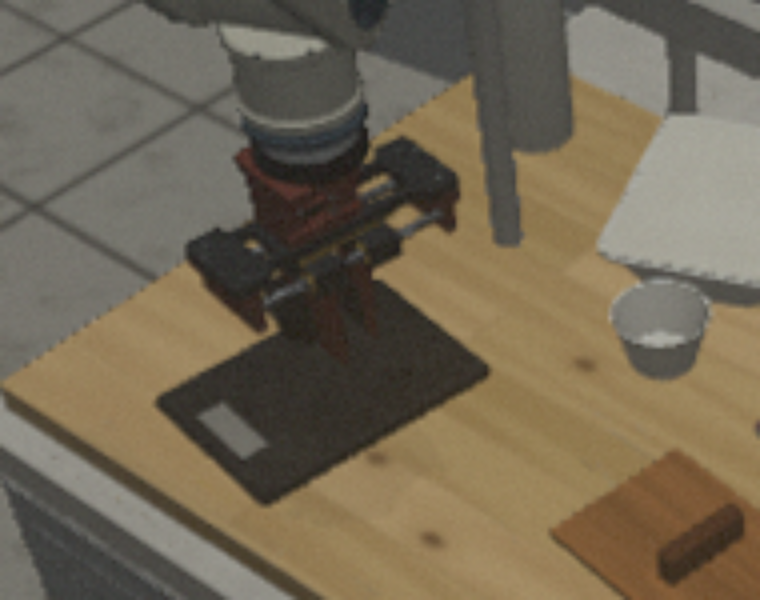

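The scoop is over the scale (crop 330,370) with the handle level at z ≈ 101 over its whole length and the bowl near (515,280). I lower it.

Emit:
{"method": "apply_moves", "body": {
  "increments": [
    {"gripper": 0, "delta_pos": [1.5, -0.1, 0], "dr": [0, 0, 0]},
    {"gripper": 0, "delta_pos": [1.5, 0, 0], "dr": [0, 0, 0]},
    {"gripper": 0, "delta_pos": [1, 0, 0], "dr": [0, 0, 0]},
    {"gripper": 0, "delta_pos": [0.7, 0, 0], "dr": [0, 0, 0]},
    {"gripper": 0, "delta_pos": [0.4, 0, 0], "dr": [0, 0, 0]}
  ]
}}

```text
t: 14.67
ee_pos: [510.0, 230.6, 39.3]
orientation: [1.324, 1.131, -1.324]
ft_force: [-1.1, -0.6, -1.0]
width: 15.4
```

Emit:
{"method": "apply_moves", "body": {
  "increments": [
    {"gripper": 0, "delta_pos": [0.1, 0, 0], "dr": [0, 0, 0]},
    {"gripper": 0, "delta_pos": [0.1, 0, 0], "dr": [0, 0, 0]},
    {"gripper": 0, "delta_pos": [0, 0, 0], "dr": [0, 0, 0]},
    {"gripper": 0, "delta_pos": [0, 0, 0], "dr": [0, 0, 0]},
    {"gripper": 0, "delta_pos": [0, 0, 0], "dr": [0, 0, 0]}
  ]
}}

```text
t: 15.08
ee_pos: [510.3, 230.9, 38.1]
orientation: [1.325, 1.131, -1.323]
ft_force: [-0.2, -1.2, -0.3]
width: 15.7
```

```bash
python3 -c "
from h import *
st([508.9,230.6,34])"
```

```text
t 15.08 p [510.3 230.9  38.1] q [ 0.4   0.62  1.87 -0.    0.65  0.56] w 15.7 f [-0.2 -1.2 -0.3]
dr [-1.575e+00  0.000e+00 -1.000e-03] box xy [-86.9 518.5]
d now axes cm [ 0.41 -0.13  0.05] d after turn [ 0.41 -0.05 -0.13]
```

Emit:
{"method": "apply_moves", "body": {
  "increments": [
    {"gripper": 0, "delta_pos": [0.1, 0, 0], "dr": [0, 0, 0]},
    {"gripper": 0, "delta_pos": [0.1, 0, 0], "dr": [0, 0, 0]},
    {"gripper": 0, "delta_pos": [0, 0, 0], "dr": [0, 0, 0]},
    {"gripper": 0, "delta_pos": [0, 0, 0], "dr": [0, 0, 0]},
    {"gripper": 0, "delta_pos": [0, 0, 0], "dr": [0, 0, 0]}
  ]
}}

```text
t: 15.5
ee_pos: [509.9, 230.8, 35.6]
orientation: [1.324, 1.131, -1.324]
ft_force: [-0.3, 0.2, -2.1]
width: 15.9
```

Emit:
{"method": "apply_moves", "body": {
  "increments": [
    {"gripper": 0, "delta_pos": [0.05, 0, 0], "dr": [0, 0, 0]},
    {"gripper": 0, "delta_pos": [0.05, 0, 0], "dr": [0, 0, 0]},
    {"gripper": 0, "delta_pos": [0, 0, 0], "dr": [0, 0, 0]},
    {"gripper": 0, "delta_pos": [0, 0, 0], "dr": [0, 0, 0]},
    {"gripper": 0, "delta_pos": [0, 0, 0], "dr": [0, 0, 0]}
  ]
}}

```text
t: 15.92
ee_pos: [509.9, 230.7, 34.6]
orientation: [1.324, 1.131, -1.324]
ft_force: [0.5, -1.2, -0.5]
width: 15.8
```

Emit:
{"method": "apply_moves", "body": {
  "increments": [
    {"gripper": 0, "delta_pos": [0.05, 0, 0], "dr": [0, 0, 0]},
    {"gripper": 0, "delta_pos": [0, 0, 0], "dr": [0, 0, 0]},
    {"gripper": 0, "delta_pos": [0, 0, 0], "dr": [0, 0, 0]},
    {"gripper": 0, "delta_pos": [0, 0, 0], "dr": [0, 0, 0]},
    {"gripper": 0, "delta_pos": [0, 0, 0], "dr": [0, 0, 0]}
  ]
}}

```text
t: 16.33
ee_pos: [510.0, 230.8, 34.1]
orientation: [1.324, 1.131, -1.324]
ft_force: [0.2, 0.7, -1.7]
width: 15.8
```

Emit:
{"method": "apply_moves", "body": {
  "increments": [
    {"gripper": 0, "delta_pos": [0.05, 0, 0], "dr": [0, 0, 0]},
    {"gripper": 0, "delta_pos": [0, 0, 0], "dr": [0, 0, 0]},
    {"gripper": 0, "delta_pos": [0, 0, 0], "dr": [0, 0, 0]},
    {"gripper": 0, "delta_pos": [0, 0, 0], "dr": [0, 0, 0]},
    {"gripper": 0, "delta_pos": [0, 0, 0], "dr": [0, 0, 0]}
  ]
}}

```text
t: 16.75
ee_pos: [510.0, 230.8, 33.6]
orientation: [1.324, 1.131, -1.324]
ft_force: [0.5, -0.6, -0.6]
width: 15.6
```

Emit:
{"method": "apply_moves", "body": {
  "increments": [
    {"gripper": 0, "delta_pos": [0.05, 0, 0], "dr": [0, 0, 0]},
    {"gripper": 0, "delta_pos": [0, 0, 0], "dr": [0, 0, 0]},
    {"gripper": 0, "delta_pos": [0, 0, 0], "dr": [0, 0, 0]},
    {"gripper": 0, "delta_pos": [0, 0, 0], "dr": [0, 0, 0]},
    {"gripper": 0, "delta_pos": [0, 0, 0], "dr": [0, 0, 0]}
  ]
}}

```text
t: 17.17
ee_pos: [510.0, 230.8, 33.1]
orientation: [1.324, 1.131, -1.324]
ft_force: [-0.6, 0.2, -0.9]
width: 16.1
```

```bash
python3 -c "
from h import *
st()
d=grab('scene','s9.png');W=world(d);X,Y,Z=W[...,0],W[...,1],W[...,2]
q=(X>400)&(X<640)&(Y>140)&(Y<400)&(Z>8)&(Z<60)&(d['img'].max(-1)<70)
P=W[q]
for y in range(150,340,10):
  s=P[(abs(P[:,1]-y)<5)&(P[:,0]>480)&(P[:,0]<550)]
  if len(s)>3: print(y,len(s),np.percentile(s[:,2],[3,50,97]).round(1))
"
```

```text
t 17.17 p [510.  230.8  33.1] q [ 0.4   0.63  1.87 -0.    0.65  0.56] w 16.1 f [-0.6  0.2 -0.9]
dr [-1.575  0.     0.   ] box xy [-87.2 518.3]
170 12 [41.5 44.7 46.4]
180 17 [40.9 43.5 46.6]
190 13 [40.9 44.5 47.2]
200 16 [ 9.5 42.7 45.6]
210 56 [ 8.5 14.7 47.7]
220 110 [11.2 33.6 57.9]
230 63 [11.4 17.1 55.3]
240 41 [11.2 17.4 54.6]
250 25 [11.5 14.2 43.9]
260 44 [11.9 23.2 42.6]
270 32 [12.7 20.7 45.4]
280 30 [10.4 17.7 42.5]
290 25 [13.6 17.9 21.5]
300 25 [11.7 18.7 42.5]
310 12 [12.7 31.9 39.2]
```

Emit:
{"method": "apply_moves", "body": {
  "increments": [
    {"gripper": 0, "delta_pos": [0.05, 0, 0], "dr": [0, 0, 0]},
    {"gripper": 0, "delta_pos": [0, 0, 0], "dr": [0, 0, 0]},
    {"gripper": 0, "delta_pos": [0, 0, 0], "dr": [0, 0, 0]},
    {"gripper": 0, "delta_pos": [0, 0, 0], "dr": [0, 0, 0]},
    {"gripper": 0, "delta_pos": [0, 0, 0], "dr": [0, 0, 0]}
  ]
}}

```text
t: 17.63
ee_pos: [510.0, 230.8, 32.6]
orientation: [1.324, 1.131, -1.324]
ft_force: [-0.6, 1.3, 0.1]
width: 15.6
```

Emit:
{"method": "apply_moves", "body": {
  "increments": [
    {"gripper": 0, "delta_pos": [0.05, 0, 0], "dr": [0, 0, 0]},
    {"gripper": 0, "delta_pos": [0, 0, 0], "dr": [0, 0, 0]},
    {"gripper": 0, "delta_pos": [0, 0, 0], "dr": [0, 0, 0]},
    {"gripper": 0, "delta_pos": [0, 0, 0], "dr": [0, 0, 0]},
    {"gripper": 0, "delta_pos": [0, 0, 0], "dr": [0, 0, 0]}
  ]
}}

```text
t: 18.05
ee_pos: [510.0, 230.8, 32.2]
orientation: [1.324, 1.131, -1.324]
ft_force: [-0.1, -0.2, -0.5]
width: 15.6
```

Emit:
{"method": "apply_moves", "body": {
  "increments": [
    {"gripper": 0, "delta_pos": [0.05, 0, 0], "dr": [0, 0, 0]},
    {"gripper": 0, "delta_pos": [0.05, 0, 0], "dr": [0, 0, 0]},
    {"gripper": 0, "delta_pos": [0, 0, 0], "dr": [0, 0, 0]},
    {"gripper": 0, "delta_pos": [0, 0, 0], "dr": [0, 0, 0]},
    {"gripper": 0, "delta_pos": [0, 0, 0], "dr": [0, 0, 0]}
  ]
}}

```text
t: 18.47
ee_pos: [510.0, 230.4, 31.6]
orientation: [1.324, 1.131, -1.324]
ft_force: [-0.8, -2.6, 6.5]
width: 15.7
```

```bash
python3 -c "
from h import *
f=[]
for i in range(8):
  d=grab('scene');f.append(ctrl.get_obs()['ft_force'])
print(np.mean(f,0)); st()
W=world(d);X,Y,Z=W[...,0],W[...,1],W[...,2]
q=(X>400)&(X<640)&(Y>140)&(Y<400)&(Z>30)&(Z<60)&(d['img'].max(-1)<70)
P=W[q]
for y in range(150,340,10):
  s=P[(abs(P[:,1]-y)<5)&(P[:,0]>480)&(P[:,0]<550)]
  if len(s)>3: print(y,len(s),np.percentile(s[:,2],[3,50,97]).round(1))
"
```

```text
[-1.57825378 -3.18374946  6.80407745]
t 18.87 p [510.  230.5  31.6] q [ 0.4   0.63  1.87 -0.    0.64  0.56] w 16.2 f [-1.  -2.9  6.2]
dr [-1.575  0.     0.   ] box xy [-87.1 518. ]
170 8 [38.2 40.9 42.9]
180 16 [37.  42.  45.1]
190 15 [38.2 41.7 45.3]
200 14 [38.  42.5 45.4]
210 20 [35.2 41.9 56.4]
220 60 [32.3 44.2 58.6]
230 29 [33.2 44.  57.8]
240 16 [31.9 45.3 58.3]
250 7 [35.9 43.5 44.7]
260 12 [31.5 35.1 43.7]
270 11 [33.2 35.7 45. ]
300 10 [30.7 35.5 41.1]
310 4 [34.4 36.4 39.1]
```

Contact is firm at about 6.8 N. I ease off, release and rise.

Emit:
{"method": "apply_moves", "body": {
  "increments": [
    {"gripper": 0, "delta_pos": [-0.05, 0, 0], "dr": [0, 0, 0]},
    {"gripper": 0, "delta_pos": [0, 0, 0], "dr": [0, 0, 0]},
    {"gripper": 25, "delta_pos": [0, 0, 0], "dr": [0, 0, 0]},
    {"gripper": 40, "delta_pos": [0, 0, 0], "dr": [0, 0, 0]},
    {"gripper": 45, "delta_pos": [0, 0, 0], "dr": [0, 0, 0]}
  ]
}}

```text
t: 19.28
ee_pos: [509.9, 230.9, 31.4]
orientation: [1.324, 1.131, -1.324]
ft_force: [-0.0, 0.6, 0.4]
width: 31.6
```

Emit:
{"method": "apply_moves", "body": {
  "increments": [
    {"gripper": 45, "delta_pos": [0, 0, 0], "dr": [0, 0, 0]},
    {"gripper": 45, "delta_pos": [-1, 0, 0], "dr": [0, 0, 0]},
    {"gripper": 45, "delta_pos": [-2, 0, 0], "dr": [0, 0, 0]},
    {"gripper": 45, "delta_pos": [-3, 0, 0], "dr": [0, 0, 0]},
    {"gripper": 45, "delta_pos": [-3, 0, 0], "dr": [0, 0, 0]}
  ]
}}

```text
t: 19.7
ee_pos: [509.3, 230.5, 122.5]
orientation: [1.322, 1.131, -1.326]
ft_force: [0.3, 0.2, 0.9]
width: 39.5
```

Emit:
{"method": "apply_moves", "body": {
  "increments": [
    {"gripper": 45, "delta_pos": [-3, 0, 2], "dr": [0, 0, 0]},
    {"gripper": 45, "delta_pos": [-2, 0, 4], "dr": [0, 0, 0]},
    {"gripper": 45, "delta_pos": [0, 0, 4], "dr": [0, 0, 0]},
    {"gripper": 45, "delta_pos": [0, 0, 4], "dr": [0, 0, 0]},
    {"gripper": 45, "delta_pos": [0, 0, 3], "dr": [0, 0, 0]}
  ]
}}

```text
t: 20.12
ee_pos: [483.1, 63.5, 171.5]
orientation: [1.324, 1.13, -1.323]
ft_force: [1.2, -0.1, 0.4]
width: 39.6
```

Emit:
{"method": "apply_moves", "body": {
  "increments": [
    {"gripper": 45, "delta_pos": [0, 0, 2], "dr": [0, 0, 0]},
    {"gripper": 45, "delta_pos": [0, 0, 0], "dr": [0, 0, 0]},
    {"gripper": 45, "delta_pos": [0, 0, 0], "dr": [0, 0, 0]},
    {"gripper": 45, "delta_pos": [0, 0, 0], "dr": [0, 0, 0]},
    {"gripper": 45, "delta_pos": [0, 0, 0], "dr": [0, 0, 0]}
  ]
}}

```text
t: 20.53
ee_pos: [481.1, 46.8, 170.5]
orientation: [1.324, 1.131, -1.323]
ft_force: [0.3, 0.2, 1.4]
width: 39.4
```

```bash
python3 -c "
from h import *
st()
d=grab('scene','s10.png');t=grab('top','t10.png')
for n in(d,t):
  W=world(n);X,Y,Z=W[...,0],W[...,1],W[...,2]
  dk=n['img'].max(-1)<75
  m=(X>400)&(X<640)&(Y>190)&(Y<375)&(Z>9)&(Z<23)&dk; r=cv2.minAreaRect(W[m][:,:2].astype(np.float32));print('scale',np.round(r[0],1),np.round(r[1],1),round(r[2],1))
  m=(X>440)&(X<600)&(Y>150)&(Y<340)&(Z>27)&(Z<60)&dk; P=W[m]; H=P[P[:,1]<235]; Bo=P[P[:,1]>248]
  print('handle',len(H),'slope z/y',np.polyfit(H[:,1],H[:,2],1).round(3),H[:,1].min().round(1)); c=cv2.minEnclosingCircle(Bo[:,:2].astype(np.float32)); print('bowl',np.round(c[0],1),round(c[1],1),'rim z',np.percentile(Bo[:,2],[50,95]).round(1), 'in scale', ((np.array(c[0])-S)@np.array([[U[1],U[0]],[-U[0],U[1]]])).round(1))
cv2.imwrite('pics/c10.png',cv2.resize(d['img'][110:320,90:370][:,:,::-1],None,fx=2.8,fy=2.8))"
```

```text
t 20.53 p [481.1  46.8 170.5] q [0.07 0.3  1.98 0.   0.85 0.23] w 39.4 f [0.3 0.2 1.4]
dr [-1.574e+00  0.000e+00 -1.000e-03] box xy [-87.8 332.1]
scale [515.8 277.8] [146.  205.4] 80.8
handle 97 slope z/y [2.0000e-03 4.2556e+01] 164.7
bowl [515.8 279.1] 33.0 rim z [37.1 44.5] in scale [-0.5 -1. ]
scale [516.7 280.8] [138.6 198.4] 80.7
handle 3 slope z/y [ -3.804 933.284] 232.4
bowl [516.5 279. ] 31.8 rim z [39.8 45.9] in scale [ 0.1 -1. ]
```

View pics/c10.png

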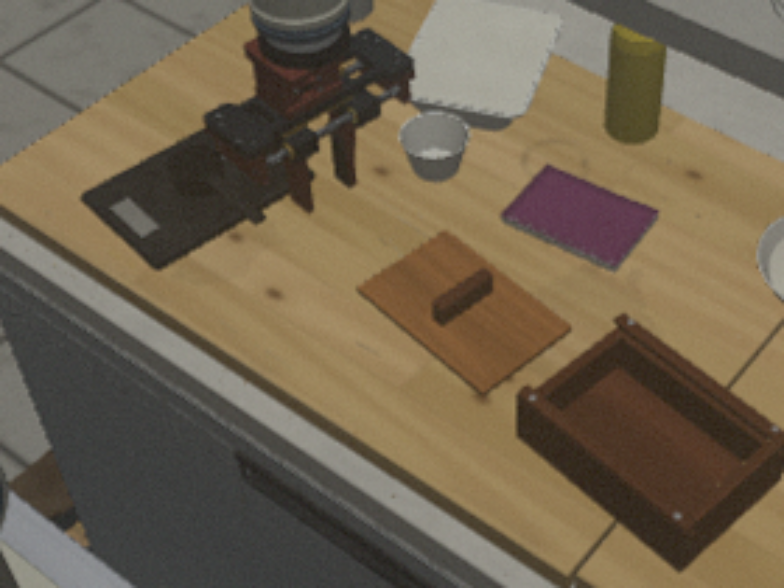

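The scoop stands level on the scale: its bowl is within 1 mm of the scale's centre, and the handle slope is about 0. The lid lies flat, the scale has not moved and the arm is clear of everything, so I hand the job in.

```bash
python3 -c "
from h import *
print(ctrl.close_job())"
```

```text
the job is handed in; nothing more can be done
None
```

The job is done and handed in after about 20.5 s of the 67 s allowed. No verdict came back.

I slid the lid straight out along its grooves, keeping it within 1 mm of the box's centreline, and set it flat on the table. Then I lifted the scoop out by its handle, lowered it onto the scale until the wrist felt contact, and let go.

**Last checks:**
- **Scoop:** both views put the bowl's centre within about 1 mm of the scale's centre. The scene view shows the handle level, with a slope of 0.002.
- **Lid:** in the last picture it still lies flat, bar up. Its height was measured only as it was set down, when the plate top read 7–8 mm.
- **Scale:** in the top view it is within about 1 mm of where it started, and in the scene view within about 2 mm.
- **Other objects:** the pad and the cup look unmoved in the last picture. I did not re-measure any of the other objects.
- **Gripper:** it is open and well clear of everything.

**Two readings were off:**
- The top view's handle fit was useless because the arm hid the handle (only 3 points), so the level check rests on the scene view alone.
- The bowl made contact about 2 mm lower than I had worked out. The force peaked at about 7 N before I eased off and released.

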